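# Sort cuckoo-clock parts into the colour-coded stock bins

## Task

Clear the loose clock parts off the bench into their stock bins: both pine-cone weights into the blue bin, both toothed brass chain wheels into the red bin and the carved cuckoo into the green bin. Set each part down on the floor of its bin without dropping it, nothing lying on another part or propped on a wall: weights lying level on their sides, chain wheels flat with the drum up, the cuckoo standing upright on its foot. Leave the oil bottle and the screw jar where they stand.

Things in the scene. Friction and masses are not known exactly. Their poses are not given: they have to be found in the camera images.
- cone_a: cast-iron pine-cone clock weight, dark brown, 280 g, lying on its side. Origin on its long axis, 17 mm above its support; x points along the axis to the tip (54 mm away), the thin hook ends at x = -68 mm. Thick part x -38 to +14 mm, eight-sided, 34 mm across flats, does not roll by itself: grip it there, best at x = -10 mm, across the axis. Beyond +14 mm it narrows to 25, then 16 mm
- cone_b: the other weight, the same as cone_a
- wheel_a: clock chain wheel, brass gear with a dark steel drum, 90 g, lying flat on its gear. Origin: centre of the underside, z up through the hub. Toothed gear 56 mm in diameter, z 0 to 4 mm; on it a flanged chain drum 28 mm in diameter, z 4 to 21 mm (grip the drum, any yaw); brass hub 12 mm in diameter on top, up to z 27 mm
- wheel_b: the other chain wheel, the same as wheel_a
- bird: carved wooden cuckoo, blue-grey, yellow beak, 20 g, upright on a pale wooden foot 40 (x) by 26 mm (y), 6 mm high. Origin: centre of the foot's underside, z up; beak to -x (ends 40 mm away), tail to +x (50 mm). Body with wings 24 mm wide along y for x -18 to +18 mm, z 6 to 30 mm: grip it there, closing along y; the head reaches z 42 mm
- bin_blue: Blue plastic stacking bin, open on top, fixed; 180 (x) by 160 mm (y) outside, walls and floor 4 mm thick. Origin: centre of its underside on the bench. Front (-x, lower, with a blank white card): wall 28 mm high, as are the first 55 mm of the side walls; the rest of the sides and the back (+x) 45 mm high. Inside 172 by 152 mm clear, inner floor at z = 4 mm
- bin_red: Red bin, otherwise the same as bin_blue
- bin_green: Green bin, otherwise the same as bin_blue
- screw_jar: bystander: small upright amber jar of screws with a white lid, 42 mm in diameter, 50 mm high. Origin: centre of its underside
- oil_bottle: bystander: small upright yellow oil bottle with a black cap, 34 mm in diameter, 75 mm high. Origin: centre of its underside

How it is judged:
By the outcome, as a careful person would: the job done as asked, in the order asked, and still so for the second after the job is handed in, with the robot touching nothing.
It also fails if it takes over 122 s, if anything falls off the work surface, if the arm or the gripper's body presses on something with over 40 N, if the wrist force passes 120 N, or if a joint passes its speed limit or range.

## Robot

A 7-joint arm with a two-finger parallel gripper is mounted at the origin on the work surface. World frame = base frame: x ahead of the robot, y to its left, z up, the work surface at z = 0. Lengths are in mm, angles in rad, forces in N, time in s.
With the tool pointing down it reaches from about 400 to 875 mm from the base axis. Payload 6.5 kg.
Tool frame: the origin (TCP) lies midway between the tips of the shut fingers; the grasp point (between the pads) lies 19 mm behind it (bot.grasp_offset is the distance from the TCP to the grasp point, in mm); z points along the fingers, y is the line along which they close (so a half turn about z gives the same grasp; the last joint's range is limited). The gripper opens to 85 mm and grips with 20 to 120 N. Pads are 22 mm wide; open, the fingers measure 114 mm over their backs; the gripper's body (76 mm by 85 mm) begins 54 mm behind the grasp point. The pads swing forward as they close: fully open they stand 13 mm farther back than shut.
Start: joints at [-1.283, 0.536, -0.004, 1.538, 0.003, 1.067, -0.071], TCP at [225.197, 609.735, 231.29] pointing down, gripper open.
Joint ranges: [-2.7, 2.7], [-0.37, 2.16], [-1.27, 1.26], [0.24, 2.4], [-1.31, 4.45], [0.19, 1.91], [-2.76, 2.76]. Speed limits (rad/s): [2.39, 2.39, 3.14, 3.14, 3.14, 3.14, 3.14].

## Interface

Orientations are given as [roll, pitch, yaw] about the fixed x, y, z axes, in that order (R = Rz(yaw) Ry(pitch) Rx(roll)).
In Python, from bench import monitor, eyes, job_done, bot gives the robot as it stands. The module is installed in compiled form; this text tells all that it offers.
- The arm moves only by the tool play_rows, never from a script. Its argument "series" is a list of rows, each a list of 5 numbers: the opening, from 0 (shut) to 1 (fully open), then the shift along the tool's x, y, z in m, then the turn about the tool's z in rad. In form: [[gripper, dx, dy, dz, twist], ...]. A call has 1 to 12 rows; each row shifts and turns the commanded pose from where the row before left it, along the tool's axes as they then stand; what a row does not reach is not made up. A row lasts 1/8 s, in which the tool goes at most 62.5 mm and 10.7 degrees, less where a joint would pass 70% of its speed; a pose out of reach is approached as far as the arm can. A call is refused whole if a number of a shift passes 0.0625 or a number of a turn 0.188, either way. A call with a gripper value outside its range is refused whole. The fingers move at their own pace and stop on an object; "squeeze" is the grip in N (left out, the last holds). Time passes only in rows, so rows that do not move let the fingers close. It gives the time, the measured TCP pose, the force, the opening and the grip force at its end, in the units of the state.
- monitor.get_state(): the state, without advancing time (a new reading comes with each control period).
- eyes.camera(name): name is "side" or "top"; returns the picture (400x640x3 uint8, red, green, blue); there is no depth.
- eyes.camera_model(name): a dict with "camera_matrix" (3x3 intrinsics, pixels), "dist_coeffs" ([k1, k2, p1, p2, k3] as OpenCV has them; the pictures are not rectified), "view" (4x4, takes a point from world to camera coordinates). Camera axes: x right, y up, looking along -z (the intrinsics and any distortion apply to the point x, -y, -z); pixel columns grow to the right and rows downward; lengths in mm; the calibration is good to about 2 mm. A picture is of the moment at which its call begins. camera_model takes no time and is no camera call.
- job_done(): hands the job in; it is judged then, once.
The state is a dict: "clock": time; "joint_pos": joint angles; "qd": joint speeds; "joint_efforts": joint torques, N m; "tool_pos": TCP position; "tcp_rot": TCP orientation; "ft_force": force on the tool from outside, world axes, zero at the start; "wrist_torque": the same for the moment, N m; "finger_gap": finger opening in mm; "gripper_force": force on a finger pad.
Only numpy, scipy, OpenCV 4.12 (cv2) and the standard library are available. Lean on these libraries where they do the work, as an engineer would, in place of code of your own. Each camera call takes 0.05 s, during which the arm holds its last target. There are 200 camera calls.

## Working session

There is one attempt and no reset: what is moved stays moved. The work goes in short steps, Python scripts to look and compute and a tool call to move; the robot and the scene stay as the last step left them, time stands still between calls to the robot, and variables do not carry over. Pictures are saved under pics/ and viewed, at most 14 in all, crops included, and the job is handed in when it is done.

Besides the shell and the picture viewer there is one more tool, called after "Emit:" as name(argument=value, ...), one argument or row to a line, values as JSON. play_rows: Moves the arm, as the interface text tells. Its arguments: {"type":"object","properties":{"series":{"type":"array"},"squeeze":{"type":"number"}},"required":["series"]}

```bash
mkdir -p pics
python3 - <<'E'
from bench import monitor, eyes, bot
import cv2, numpy as np
print(monitor.get_state()); print(bot.grasp_offset)
for n in("top","side"):
    cv2.imwrite(f"pics/{n}0.png",cv2.cvtColor(eyes.camera(n),cv2.COLOR_RGB2BGR))
    m=eyes.camera_model(n); print(n,m)
E
```

```text
{'clock': 0.0, 'joint_pos': array([-1.28316317,  0.53719643, -0.00443293,  1.53886999,  0.00258523,
        1.06731161, -0.0712241 ]), 'qd': array([-1.94353733e-03,  2.75882552e-04,  1.18466234e-04, -1.50440359e-04,
        5.75193178e-04, -3.41563294e-05, -1.49692914e-06]), 'joint_efforts': array([ 4.35520469e-04, -5.83405924e+01,  1.04939807e+00, -2.59100783e+01,
        1.24790988e-02,  9.46387678e-03, -1.76689844e-05]), 'tool_pos': array([225.01789327, 609.12738426, 230.39475917]), 'tcp_rot': array([-3.13981708e+00,  1.20406580e-04,  2.78779541e+00]), 'ft_force': array([ 0.79672811, -0.03386161, -0.46886981]), 'wrist_torque': array([-0.02324633,  0.00240293,  0.00204979]), 'gripper_force': 0.0, 'finger_gap': 85.38937570482427}
18.700000000000003
top {'camera_matrix': array([[514.87434285,   0.        , 317.37784439],
       [  0.        , 514.87434285, 196.78390136],
       [  0.        ,   0.        ,   1.        ]]), 'dist_coeffs': array([0.05220708, 0.        , 0.        , 0.        , 0.        ]), 'view': array([[-3.43389589e-03, -9.99869046e-01, -1.58145196e-02,
         1.0
[... 182 characters left out ...]
,
       [ 0.00000000e+00,  0.00000000e+00,  0.00000000e+00,
         1.00000000e+00]])}
side {'camera_matrix': array([[498.98482259,   0.        , 314.64755387],
       [  0.        , 498.98482259, 197.79060083],
       [  0.        ,   0.        ,   1.        ]]), 'dist_coeffs': array([-0.0394444,  0.       ,  0.       ,  0.       ,  0.       ]), 'view': array([[-9.89771090e-01, -1.41755502e-01, -1.60800278e-02,
         5.40854805e+02],
       [ 9.68728635e-02, -7.50540463e-01,  6.53685446e-01,
        -7.96172315e+01],
       [-1.04732220e-01,  6.45441238e-01,  7.56595513e-01,
        -1.07359361e+03],
       [ 0.00000000e+00,  0.00000000e+00,  0.00000000e+00,
         1.00000000e+00]])}
```

View pics/top0.png

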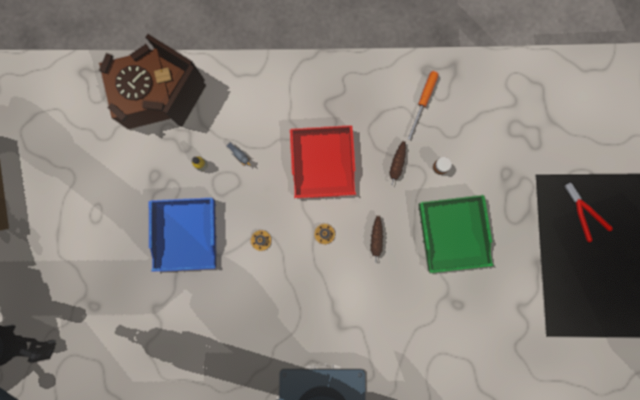

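View pics/side0.png

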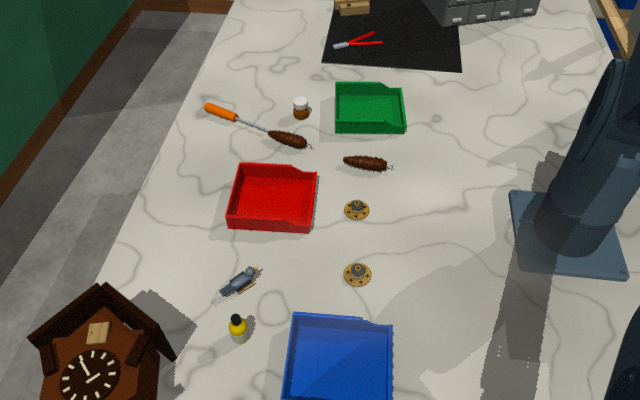

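The top view shows the blue bin at (183,235), red at (323,162) and green at (456,234). The wheels are at (261,240) and (325,234), the cones at (398,160) and (377,237), the bird near (240,154), the bottle at (199,162) and the jar at (443,165). The side view shows the same parts. Next I'll make enlarged crops with pixel grids.

```bash
cat > h.py <<'E'
import cv2, numpy as np
from scipy.optimize import least_squares
F=np.diag([1.,-1,-1])
class Cam:
    def __init__(s,n):
        from bench import eyes
        m=eyes.camera_model(n); s.K=m["camera_matrix"]; s.d=m["dist_coeffs"]; V=m["view"]
        s.R=F@V[:3,:3]; s.t=F@V[:3,3]
    def proj(s,P):
        return cv2.projectPoints(np.atleast_2d(np.float64(P)),cv2.Rodrigues(s.R)[0],s.t,s.K,s.d)[0][:,0]
    def ray(s,uv):
        n=cv2.undistortPoints(np.float64([[uv]]),s.K,s.d)[0,0]
        return -s.R.T@s.t, s.R.T@np.array([n[0],n[1],1])
    def atz(s,uv,z):
        c,d=s.ray(uv); return c+d*(z-c[2])/d[2]
def tri(a,ua,b,ub):
    r=least_squares(lambda P:np.r_[a.proj(P)[0]-ua,b.proj(P)[0]-ub],[550,0,20.]); return r.x,np.abs(r.fun).max()
def crop(im,c,w,h,s):
    x,y=int(c[0]-w//2),int(c[1]-h//2)
    o=cv2.resize(im[max(y,0):y+h,max(x,0):x+w],(w*s,h*s),interpolation=cv2.INTER_CUBIC)
    for k in range(0,w,10): 
        cv2.line(o,(k*s,0),(k*s,4),(255,255,255),1)
    for k in range(0,h,10): 
        cv2.line(o,(0,k*s),(4,k*s),(255,255,255),1)
    cv2.putText(o,f"{max(x,0)},{max(y,0)}",(6,14),0,.4,(255,255,255),1)
    return o
E
python3 - <<'E'
from h import *
t=cv2.imread("pics/top0.png");s=cv2.imread("pics/side0.png")
r=lambda im,cs:np.hstack([crop(im,c,40,40,5) for c in cs])
cv2.imwrite("pics/c1.png",np.vstack([r(t,[(261,240),(325,234),(398,160),(377,237)]),r(s,[(358,274),(357,210),(290,140),(370,163)]),r(t,[(240,154),(199,162),(443,165),(265,240)]) ]))
r=lambda im,cs:np.hstack([crop(im,c,66,66,4) for c in cs])
b=crop(s,(240,283),66,66,4)
cv2.imwrite("pics/c2.png",np.vstack([np.hstack([b,crop(s,(238,328),66,66,4),crop(t,(240,154),66,66,4)]),r(t,[(183,235),(323,162),(456,234)])]))
E
```

```text
(no output)
```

View pics/c1.png

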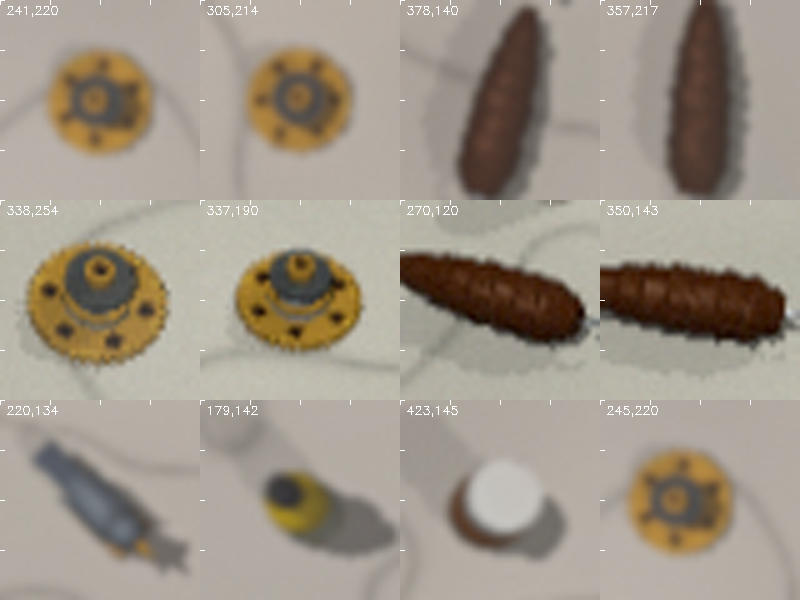

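View pics/c2.png

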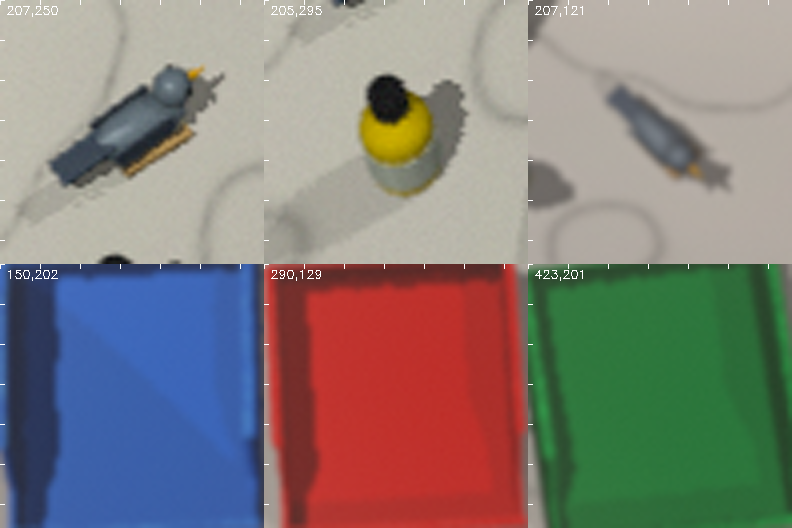

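The crops show hubs at top (260.2,239.5) and (324.8,233.4), and at side (358,267.6) and (357.2,203). The bird is upright, with its beak tip at side (257.5,267.5) and top (249.5,165.5), and its tail end at side (222.5,293) and top (229,143.8). Next I'll fit the poses to the silhouettes.

```bash
cat > fit.py <<'E'
from h import *
T,S=Cam("top"),Cam("side")
def ring(x0,x1,r,n=16,ax=0,c=0):
    a=np.linspace(0,2*np.pi,n,endpoint=False); o=[]
    for x in (x0,x1):
        P=np.c_[np.full(n,x),r*np.cos(a),r*np.sin(a)]; o.append(P if ax==0 else P[:,[1,2,0]])
    return np.vstack(o)
cone=np.vstack([ring(-38,14,17.5),ring(14,34,12.5),ring(34,54,8)])
wheel=np.vstack([ring(0,4,28,ax=2)])
def box(x0,x1,y,h): return np.array([[x,s*y,z] for x in(x0,x1) for s in(-1,1) for z in(0,h)],float)
binm=np.vstack([box(-90,-35,80,28),box(-35,90,80,45)])
def world(M,p):
    c,s=np.cos(p[3]),np.sin(p[3]); return M@np.array([[c,-s,0],[s,c,0],[0,0,1]]).T+p[:3]
def mom(poly):
    m=cv2.moments(np.float32(poly)); a=m["m00"]
    return np.array([m["m10"]/a,m["m01"]/a,m["mu20"]/a/10,m["mu11"]/a/10,m["mu02"]/a/10])
def hull(P): return cv2.convexHull(np.float32(P))
def mhull(im,cond,c,w):
    hsv=cv2.cvtColor(im,cv2.COLOR_BGR2HSV).astype(int); m=cond(*hsv.transpose(2,0,1)).astype(np.uint8)
    k=np.zeros_like(m); x,y=map(int,c); k[max(0,y-w):y+w,max(0,x-w):x+w]=1; m*=k
    n,l,st,_=cv2.connectedComponentsWithStats(m); i=1+st[1:,4].argmax(); m=(l==i).astype(np.uint8)
    ys,xs=np.nonzero(m); # pixel squares' corners
    return hull(np.vstack([np.c_[xs+a,ys+b] for a in(-.5,.5) for b in(-.5,.5)]))
def fit(M,obs,p0,fz=None,wyaw=1):
    def f(q):
        p=q if fz is None else np.r_[q[:2],fz,q[2]]
        r=[mom(hull(c.proj(world(M,p))))-mom(h) for c,h in obs]
        return np.r_[np.concatenate(r)]
    p0=np.float64(p0); q0=p0 if fz is None else p0[[0,1,3]]
    r=least_squares(f,q0,x_scale=[10,10,10,.1] if fz is None else [10,10,.1],diff_step=1e-4)
    return np.round(r.x,3),round(np.abs(r.fun).max(),2)
E
cat > m.py <<'E'
from fit import *
t=cv2.imread("pics/top0.png");s=cv2.imread("pics/side0.png")
br=lambda h,S_,v:((h<15)|(h>170))&(S_>70)&(v<120)
ye=lambda h,S_,v:(h>10)&(h<30)&(S_>110)
col={"red":lambda h,S_,v:((h<8)|(h>172))&(S_>120),"green":lambda h,S_,v:(h>50)&(h<80)&(S_>100),"blue":lambda h,S_,v:(h>105)&(h<125)&(S_>120)}
for nm,a,b in(("w1",(260,240),(358,274)),("w2",(325,234),(357,210))):
    o=[(T,mhull(t,ye,a,22)),(S,mhull(s,ye,b,22))]
    p0=np.r_[T.atz(a,0),0]
    print(nm,fit(wheel,o,p0),fit(wheel,o[:1],p0,0.),fit(wheel,o[1:],p0,0.))
for nm,a,b,y in(("c1",(398,160),(290,140),-.2),("c2",(377,237),(370,163),0)):
    o=[(T,mhull(t,br,a,26)),(S,mhull(s,br,b,30))]
    p0=np.r_[T.atz(a,17),y]
    print(nm,fit(cone,o,p0),fit(cone,o,p0,17.),[np.ptp(h[:,0],axis=0) for _,h in o])
for nm,a,b in(("red",(323,162),(272,198)),("green",(456,234),(370,108)),("blue",(183,235),None)):
    o=[(T,mhull(t,col[nm],a,48))]+([(S,mhull(s,col[nm],b,58))] if b else [])
    p0=np.r_[T.atz(a,0),0]
    print(nm,fit(binm,o,p0),fit(binm,o[:1],p0,0.))
print("hubs",tri(T,(260.2,239.5),S,(358,267.6)),tri(T,(324.8,233.4),S,(357.2,203)))
B=tri(T,(249.5,165.5),S,(257.5,267.5)),tri(T,(229,143.8),S,(222.5,293)),tri(T,(245.3,159.7),S,(250,271.2))
print("bird beak,tail,head",B); d=B[1][0]-B[0][0]; print(np.hypot(*d[:2]),np.arctan2(d[1],d[0]))
for nm,u,z in(("bottle",(199,162),60),("jar",(444,164),50)): print(nm,T.atz(u,z))
E
python3 m.py
```

```text
w1 (array([ 4.36831e+02,  1.59503e+02, -0.00000e+00,  1.00000e-03]), np.float64(0.25)) (array([437.111, 159.786,   0.   ]), np.float64(0.25)) (array([436.667, 159.265,   0.   ]), np.float64(0.17))
w2 (array([453.234,  -9.696,   0.   ,   0.   ]), np.float64(0.3)) (array([453.189,  -9.541,   0.   ]), np.float64(0.19)) (array([ 4.53268e+02, -9.88000e+00,  2.00000e-03]), np.float64(0.3))
c1 (array([ 6.40645e+02, -2.05211e+02,  1.90510e+01, -2.54000e-01]), np.float64(0.58)) (array([ 6.41031e+02, -2.06158e+02, -2.53000e-01]), np.float64(0.61)) [array([15., 37.], dtype=float32), array([39., 18.], dtype=float32)]
c2 (array([ 438.666, -145.133,   20.299,    0.   ]), np.float64(2.03)) (array([ 438.761, -146.568,    0.   ]), np.float64(2.09)) [array([11., 38.], dtype=float32), array([44., 15.], dtype=float32)]
red (array([ 6.43492e+02, -6.08300e+00,  0.00000e+00, -7.00000e-03]), np.float64(2.76)) (array([ 6.43087e+02, -6.28700e+00,  9.40000e-02]), np.float64(2.66))
green (array([ 4.49134e+02, -3.51377e+02,  0.00000e+00,  1.00000e-03]), np.float64(1.34)) (array([ 449.526, -351.487,    0.   ]), np.float64(0.49))
blue (array([451.485, 362.718,   0.   ,   0.   ]), np.float64(0.71)) (array([451.485, 362.718,   0.   ]), np.float64(0.71))
hubs (array([436.23520177, 158.04348637,  24.82976054]), np.float64(0.3714931732493767)) (array([452.12517035, -10.74546962,  24.77281577]), np.float64(0.07142848218617814))
bird beak,tail,head ((array([633.81348727, 187.96071606,  30.47069447]), np.float64(0.3783857123724772)), (array([694.1315911 , 245.91407734,  15.91620373]), np.float64(0.4511477493120992)), (array([647.52225858, 199.01379027,  31.50969052]), np.float64(0.28560695437170125)))
83.64726972689816 0.7654066336761247
bottle [636.94152308 314.55731772  60.        ]
jar [ 629.44169615 -320.56983857   50.        ]
```

The relative difference step froze the parameters that started at zero, so I'll fix that.

```bash
python3 - <<'E'
s=open('fit.py').read()
a=s.index("    p0=np.float64(p0); q0=")
s=s[:a]+'''    p0=np.float64(p0); q0=p0 if fz is None else p0[[0,1,3]]
    sc=np.array([10,10,10,.1] if fz is None else [10,10,.1])
    r=least_squares(lambda u:f(q0+sc*(u-1)),np.ones(len(q0)),diff_step=1e-2)
    return np.round(q0+sc*(r.x-1),3),round(np.abs(r.fun).max(),2)
'''
open('fit.py','w').write(s)
E
python3 m.py
```

```text
w1 (array([ 4.36816e+02,  1.59705e+02,  7.11000e-01, -2.20000e-02]), np.float64(0.26)) (array([ 4.37109e+02,  1.59788e+02, -4.15000e-01]), np.float64(0.25)) (array([4.36665e+02, 1.59264e+02, 2.02000e-01]), np.float64(0.18))
w2 (array([ 4.53218e+02, -9.54200e+00,  4.17000e-01,  4.29000e-01]), np.float64(0.3)) (array([ 4.53189e+02, -9.54400e+00,  2.86000e-01]), np.float64(0.19)) (array([ 4.53267e+02, -9.88400e+00,  3.50000e-02]), np.float64(0.3))
c1 (array([ 6.40635e+02, -2.05179e+02,  1.91170e+01, -2.55000e-01]), np.float64(0.58)) (array([ 6.41030e+02, -2.06158e+02, -2.52000e-01]), np.float64(0.61)) [array([15., 37.], dtype=float32), array([39., 18.], dtype=float32)]
c2 (array([ 4.38764e+02, -1.44893e+02,  2.02450e+01, -8.30000e-02]), np.float64(2.13)) (array([ 4.38864e+02, -1.46297e+02, -8.30000e-02]), np.float64(2.2)) [array([11., 38.], dtype=float32), array([44., 15.], dtype=float32)]
red (array([ 6.41822e+02, -3.88500e+00,  7.11900e+00,  1.60000e-02]), np.float64(2.43)) (array([ 6.43076e+02, -6.25500e+00,  1.06000e-01]), np.float64(2.64))
green (array([ 4.48922e+02, -3.50169e+02, 
[... 157 characters left out ...]
, -2.32500e+00,  1.39000e-01]), np.float64(0.54)) (array([4.51588e+02, 3.62461e+02, 1.32000e-01]), np.float64(0.66))
hubs (array([436.23520177, 158.04348637,  24.82976054]), np.float64(0.3714931732493767)) (array([452.12517035, -10.74546962,  24.77281577]), np.float64(0.07142848218617814))
bird beak,tail,head ((array([633.81348727, 187.96071606,  30.47069447]), np.float64(0.3783857123724772)), (array([694.1315911 , 245.91407734,  15.91620373]), np.float64(0.4511477493120992)), (array([647.52225858, 199.01379027,  31.50969052]), np.float64(0.28560695437170125)))
83.64726972689816 0.7654066336761247
bottle [636.94152308 314.55731772  60.        ]
jar [ 629.44169615 -320.56983857   50.        ]
```

```bash
cat > ov.py <<'E'
from fit import *
def draw(im,cam,c,w,h,s,models):
    o=cv2.resize(im[c[1]-h//2:c[1]+h//2,c[0]-w//2:c[0]+w//2],(w*s,h*s),interpolation=cv2.INTER_CUBIC)
    off=np.array([c[0]-w//2,c[1]-h//2])
    for M,p in models:
        for seg in (M if isinstance(M,list) else [M]):
            q=hull(cam.proj(world(np.array(seg,float),p)))[:,0] if len(seg)>2 else cam.proj(world(np.array(seg,float),p))
            cv2.polylines(o,[np.int32(((q-off+.5)*s)*8)],len(seg)>2,(255,255,0),1,cv2.LINE_AA,3)
    return o
foot=[box(-20,20,13,6)[:],[[-40,0,31],[50,0,15]]]
bot=[[[-86,-76,4],[86,-76,4],[86,76,4],[-86,76,4]]]
E
python3 - <<'E'
from ov import *
t=cv2.imread("pics/top0.png");s=cv2.imread("pics/side0.png")
z=lambda *a:np.array(a,float)
R=[([binm]+bot,z(643.1,-6.3,0,.106))];G=[([binm]+bot,z(449.7,-351.6,0,.083))];B=[([binm]+bot,z(451.6,362.5,0,.132))]
c1=[([cone,[[-68,0,0],[54,0,0]]],z(641,-206.2,17,-.252))];c2=[([cone,[[-68,0,0],[54,0,0]]],z(438.9,-146.3,17,-.083))]
b=[(foot,z(661,213.5,0,.765))]
r1=np.hstack([draw(t,T,(323,162),80,80,3,R),draw(t,T,(456,234),80,80,3,G),draw(t,T,(183,235),80,80,3,B)])
r2=np.hstack([draw(s,S,(272,198),120,100,2,R),draw(s,S,(370,108),120,100,2,G),draw(s,S,(340,350),120,100,2,B)])
r3=np.hstack([draw(q,c,u,40,40,3,m) for q,c,u,m in((t,T,(398,160),c1),(s,S,(290,140),c1),(t,T,(377,237),c2),(s,S,(370,163),c2),(t,T,(240,154),b),(s,S,(242,281),b))])
cv2.imwrite("pics/ov1.png",np.vstack([r1,r2,r3]))
E
```

```text
(no output)
```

View pics/ov1.png

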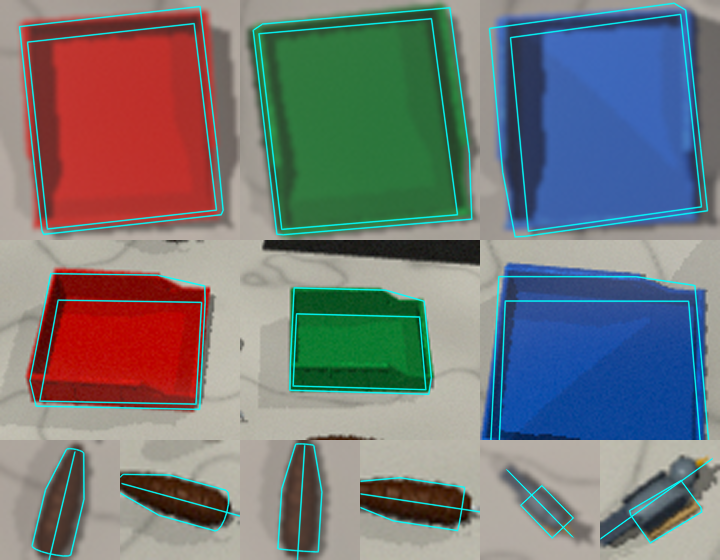

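The overlay shows the green bin and both cones fitting well. The red and blue yaws are too large and the bird's foot is a little off, so I'll refine those from hull corners and the picked foot edge.

Run:
```python
from ov import *
exec(open('m.py').read().split("for nm")[0])
from scipy.optimize import minimize
def corners(h):
    for e in np.arange(1,8,.3):
        a=cv2.approxPolyDP(h,e,True)[:,0]
        if len(a)<=4: return a
C=[[-90,-80,28],[-90,80,28],[90,80,45],[90,-80,45]]
for nm,a,b in(("red",(323,162),(272,198)),("green",(456,234),(370,108)),("blue",(183,235),None)):
    o=[(T,mhull(t,col[nm],a,48))]+([(S,mhull(s,col[nm],b,58))] if b else [])
    print(nm,[corners(h).tolist() for c,h in o])
    def cost(p):
        e=0
        for c,h in o:
            g=hull(c.proj(world(binm,[p[0],p[1],0,p[2]])))
            A=cv2.contourArea(h);Bq=cv2.contourArea(g);I=cv2.intersectConvexConvex(h,g)[0]
            e+=A+Bq-2*I
        return e
    p0=T.atz(a,0)
    best=min((minimize(cost,[p0[0],p0[1],y],method="Nelder-Mead",options=dict(initial_simplex=[[p0[0],p0[1],y],[p0[0]+10,p0[1],y],[p0[0],p0[1]+10,y],[p0[0],p0[1],y+.1]])) for y in(-.1,0,.1)),key=lambda r:r.fun)
    print(best.x,best.fun)
print("cam S",S.ray((300,200))[0],"T",T.ray((300,200))[0])
f=[S.atz(u,0) for u in((238.4,293.9),(254.6,283.4))]; d=f[0]-f[1]
yaw=np.arctan2(d[1],d[0]); m=(f[0]+f[1])/2; n=np.array([-np.sin(yaw),np.cos(yaw)])
print("foot",f,np.linalg.norm(d),yaw,m[:2]+13*n,m[:2]-13*n)
```

```text
red [[[355.5, 194.5], [294.5, 197.5], [289.5, 129.5], [351.5, 125.5]], [[316.5, 171.5], [308.5, 233.5], [227.5, 228.5], [239.5, 161.5]]]
[ 6.43018938e+02 -6.55317976e+00  4.17613941e-02] 482.6192852007225
green [[[492.5, 265.5], [429.5, 271.5], [419.5, 203.5], [483.5, 195.5]], [[404.5, 132.5], [334.5, 132.5], [334.5, 82.5], [401.5, 87.5]]]
[ 4.49863830e+02 -3.51533835e+02  1.12559605e-01] 178.57060049683787
blue [[[214.5, 267.5], [151.5, 269.5], [149.5, 200.5], [213.5, 199.5]]]
[4.51317281e+02 3.62845952e+02 3.57582476e-02] 89.02730719849933
cam S [430.59535672 709.85478084 873.01769611] T [ 370.21703875  -12.37549864 1371.04650772]
foot [array([6.66252792e+02, 2.35018467e+02, 1.13686838e-13]), array([639.43306266, 207.03028586,   0.        ])] 38.76385141180057 0.8067139769207574 [643.456699   230.01874807] [662.22915557 212.03000508]
```

Poses are now settled:

| Item | x, y (mm) | yaw |
|---|---|---|
| c1 | 641, -206 | -0.252 |
| c2 | 439, -146 | -0.083 |
| wheel 1 | 437, 159.5 | – |
| wheel 2 | 453, -9.7 | – |
| bird | 661.5, 212.5 | 0.785 |
| red bin | 643, -6.5 | 0.04 |
| green bin | 450, -351.5 | 0.09 |
| blue bin | 451, 362.8 | 0.03 |

I'll start with cone c1.

```bash
cat > go.py <<'E'
import sys,numpy as np
from bench import monitor
s=monitor.get_state(); p=s["tool_pos"]; y=s["tcp_rot"][2]
print("t%.2f"%s["clock"],p.round(1),"rot",s["tcp_rot"].round(3),"F",s["ft_force"].round(1),"gap %.1f grip %.1f"%(s["finger_gap"],s["gripper_force"]),"q",s["joint_pos"].round(2))
for a in sys.argv[1:]:
    X=np.array(eval("["+a+"]"),float); tw=-((X[3]-y+np.pi)%(2*np.pi)-np.pi); d=X[:3]-p; c,n=np.cos(X[3]),np.sin(X[3])
    print(a,"-> twist first %.3f, then tool shift mm"%tw,np.round([d[0]*c+d[1]*n,d[0]*n-d[1]*c,-d[2]],1)); p,y=X[:3],X[3]
E
echo ok
```

```text
ok
```

Emit:
play_rows(
  series=[
    [1,0,0,0,-0.102],
    [0.75,-0.0298,-0.0343,0.004,0],
    [0.75,-0.0298,-0.0343,0.004,0],
    [0.75,-0.0298,-0.0343,0.004,0],
    [0.75,-0.0298,-0.0343,0.004,0],
    [0.75,-0.0298,-0.0343,0.004,0],
    [0.75,-0.0298,-0.0343,0.004,0],
    [0.75,-0.0298,-0.0343,0.004,0],
    [0.75,-0.0298,-0.0343,0.004,0],
    [0.75,-0.0298,-0.0343,0.004,0],
    [0.75,-0.0298,-0.0343,0.004,0],
  ],
)

```text
clock: 1.48
tool_pos: [428.7, 201.9, 191.1]
tcp_rot: [-3.141, -0.0, 2.89]
ft_force: [0.4, 0.1, 0.2]
finger_gap: 63.9
gripper_force: 0.0
```

Emit:
play_rows(
  series=[
    [0.75,-0.0298,-0.0343,0.004,0],
    [0.75,-0.0298,-0.0343,0.004,0],
    [0.75,-0.0298,-0.0343,0.004,0],
    [0.75,-0.0298,-0.0343,0.004,0],
    [0.75,-0.0298,-0.0343,0.004,0],
    [0.75,-0.0298,-0.0343,0.004,0],
    [0.75,-0.0298,-0.0343,0.004,0],
    [0.75,-0.0298,-0.0343,0.004,0],
    [0.75,-0.0298,-0.0343,0.004,0],
    [0.75,-0.0298,-0.0343,0.004,0],
    [0.75,0,0,0,0],
    [0.75,0,0,0,0],
  ],
)

```text
clock: 2.98
tool_pos: [631.1, -202.3, 150.7]
tcp_rot: [3.141, -0.001, 2.89]
ft_force: [0.3, -0.1, -0.0]
finger_gap: 64.2
gripper_force: 0.0
```

```bash
python3 go.py 631.3,-203.6,150,2.89 631.3,-203.6,5,2.89
```

```text
t2.98 [ 631.1 -202.3  150.7] rot [ 3.141e+00 -1.000e-03  2.890e+00] F [ 0.3 -0.1 -0. ] gap 64.2 grip 0.0 q [ 0.1   0.65  0.21  1.57 -0.16  0.93  1.68]
631.3,-203.6,150,2.89 -> twist first 0.000, then tool shift mm [-0.6 -1.2  0.7]
631.3,-203.6,5,2.89 -> twist first -0.000, then tool shift mm [  0.   0. 145.]
```

Emit:
play_rows(
  series=[
    [0.75,0,-0.001,0.03,0],
    [0.75,0,0,0.04,0],
    [0.75,0,0,0.04,0],
    [0.75,0,0,0.02,0],
    [0.75,0,0,0.01,0],
    [0.75,0,0,0.005,0],
    [0.75,0,0,0,0],
    [0,0,0,0,0],
    [0,0,0,0,0],
    [0,0,0,0,0],
    [0,0,0,0,0],
    [0,0,0,0,0],
  ],
  squeeze=60,
)

```text
clock: 4.47
tool_pos: [632.0, -204.1, 7.4]
tcp_rot: [3.141, 0.001, 2.89]
ft_force: [-1.4, 0.8, 6.2]
finger_gap: 32.8
gripper_force: 60.7
```

```bash
python3 - <<'E'
from ov import *
from bench import eyes
g=lambda n:cv2.cvtColor(eyes.camera(n),cv2.COLOR_RGB2BGR)
cv2.imwrite("pics/g1.png",np.hstack([crop(g("side"),(290,135),80,80,5),crop(g("top"),(398,160),80,80,5)]))
E
python3 go.py
```

```text
t4.58 [ 632.  -204.2    7.4] rot [3.141e+00 1.000e-03 2.890e+00] F [-1.7  0.9  5.5] gap 32.7 grip 60.7 q [ 0.13  0.85  0.17  1.61 -0.19  0.7   1.71]
```

View pics/g1.png

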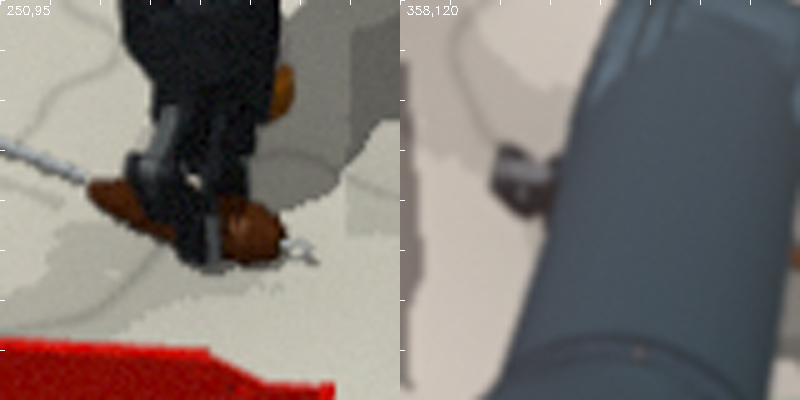

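c1 is gripped at 32.8 mm, with the pads across its thick part (side crop, near 290,138). Lifting it now.

Emit:
play_rows(
  series=[
    [0,0,0,-0.01,0],
    [0,0,0,-0.02,0],
    [0,0,0,-0.03,0],
    [0,0,0,-0.04,-0.1],
    [0,0,0,-0.03,-0.1],
    [0,0,0,-0.015,-0.08],
    [0,0,0,0,0],
  ],
)

```text
clock: 5.45
tool_pos: [632.2, -204.6, 153.7]
tcp_rot: [-3.141, 0.003, -3.114]
ft_force: [-0.2, 0.1, -3.7]
finger_gap: 32.7
gripper_force: 60.2
```

```bash
python3 go.py 447.4,392.7,150,3.17 447.4,392.7,30,3.17
```

```text
t5.45 [ 632.2 -204.6  153.7] rot [-3.141e+00  3.000e-03 -3.114e+00] F [-0.2  0.1 -3.7] gap 32.7 grip 60.2 q [ 0.15  0.64  0.14  1.57 -0.1   0.93  1.92]
447.4,392.7,150,3.17 -> twist first -0.001, then tool shift mm [167.7 602.3   3.7]
447.4,392.7,30,3.17 -> twist first -0.000, then tool shift mm [ -0.   0. 120.]
```

Emit:
play_rows(
  series=[
    [0,0.006,0.02,0,0],
    [0,0.012,0.0432,0,0],
    [0,0.012,0.0432,0,0],
    [0,0.012,0.0432,0,0],
    [0,0.012,0.0432,0,0],
    [0,0.012,0.0432,0,0],
    [0,0.012,0.0432,0,0],
    [0,0.012,0.0432,0,0],
  ],
)

```text
clock: 6.45
tool_pos: [529.9, 118.0, 150.5]
tcp_rot: [3.142, -0.002, -3.113]
ft_force: [0.7, -0.3, -3.0]
finger_gap: 32.5
gripper_force: 60.3
```

Emit:
play_rows(
  series=[
    [0,0.012,0.0432,0,0],
    [0,0.012,0.0432,0,0],
    [0,0.012,0.0432,0,0],
    [0,0.012,0.0432,0,0],
    [0,0.012,0.0432,0,0],
    [0,0.012,0.0432,0,0],
    [0,0.006,0.02,0,0],
    [0,0,0,0,0],
    [0,0,0,0,0],
  ],
)

```text
clock: 7.58
tool_pos: [446.7, 390.5, 150.8]
tcp_rot: [-3.14, -0.0, -3.115]
ft_force: [-0.3, -0.7, -2.8]
finger_gap: 32.7
gripper_force: 60.3
```

```bash
python3 go.py 447.4,392.7,150,3.17 447.4,392.7,25,3.17
```

```text
t7.58 [446.7 390.5 150.8] rot [-3.14  -0.    -3.115] F [-0.3 -0.7 -2.8] gap 32.7 grip 60.3 q [-0.84  0.54  0.05  1.76 -0.04  0.85  0.83]
447.4,392.7,150,3.17 -> twist first -0.002, then tool shift mm [-0.8  2.2  0.8]
447.4,392.7,25,3.17 -> twist first -0.000, then tool shift mm [ -0.   0. 125.]
```

Emit:
play_rows(
  series=[
    [0,-0.0008,0.0022,0.015,0],
    [0,0,0,0.035,0],
    [0,0,0,0.035,0],
    [0,0,0,0.025,0],
    [0,0,0,0.015,0],
    [0,0,0,0.008,0],
    [0,0,0,0.002,0],
    [0,0,0,0,0],
    [0,0,0,0,0],
  ],
)

```text
clock: 8.7
tool_pos: [447.6, 395.2, 17.1]
tcp_rot: [3.141, 0.001, -3.113]
ft_force: [-0.0, 0.4, -3.2]
finger_gap: 32.9
gripper_force: 60.3
```

Emit:
play_rows(
  series=[
    [0,0,0,0.001,0],
    [0,0,0,0.001,0],
    [0,0,0,0.001,0],
    [0,0,0,0,0],
  ],
)

```text
clock: 9.2
tool_pos: [447.0, 394.7, 13.2]
tcp_rot: [-3.141, -0.0, -3.113]
ft_force: [0.1, 0.2, -3.8]
finger_gap: 32.8
gripper_force: 60.3
```

Emit:
play_rows(
  series=[
    [0,0,0,0.001,0],
    [0,0,0,0,0],
    [0,0,0,0,0],
  ],
)

```text
clock: 9.57
tool_pos: [447.1, 394.7, 12.3]
tcp_rot: [-3.142, -0.0, -3.113]
ft_force: [-0.3, -0.6, -2.7]
finger_gap: 32.8
gripper_force: 60.3
```

Emit:
play_rows(
  series=[
    [0,0,0,0.001,0],
    [0,0,0,0,0],
    [0,0,0,0,0],
  ],
)

```text
clock: 9.95
tool_pos: [447.2, 394.8, 11.4]
tcp_rot: [3.141, 0.0, -3.113]
ft_force: [0.8, -0.7, -1.0]
finger_gap: 32.7
gripper_force: 60.5
```

Emit:
play_rows(
  series=[
    [0,0,0,0.001,0],
    [0,0,0,0,0],
    [0,0,0,0,0],
  ],
)

```text
clock: 10.32
tool_pos: [447.2, 394.8, 11.4]
tcp_rot: [3.141, 0.0, -3.113]
ft_force: [-2.7, -2.2, 8.8]
finger_gap: 32.5
gripper_force: 61.9
```

The weight touched the floor exactly at the predicted TCP height of 11.4. I'll release with a small opening and rise.

Emit:
play_rows(
  series=[
    [0.42,0,0,0,0],
    [0.53,0,0,0,0],
    [0.53,0,0,0,0],
    [0.53,0,0,0,0],
    [0.53,0,0,-0.01,0],
    [0.53,0,0,-0.03,0],
    [0.53,0,0,-0.05,0],
    [0.53,0,0,-0.05,0],
    [0.53,0,0,0,0],
  ],
)

```text
clock: 11.45
tool_pos: [449.6, 396.9, 155.3]
tcp_rot: [3.135, 0.007, -3.114]
ft_force: [0.2, -0.1, -0.0]
finger_gap: 45.3
gripper_force: 0.0
```

```bash
python3 go.py 429,-145.5,150,3.059 429,-145.5,6,3.059
```

```text
t11.45 [449.6 396.9 155.3] rot [ 3.135  0.007 -3.114] F [ 0.2 -0.1 -0. ] gap 45.3 grip 0.0 q [-0.84  0.54  0.05  1.75 -0.04  0.85  0.83]
429,-145.5,150,3.059 -> twist first 0.111, then tool shift mm [ -24.3 -542.3    5.3]
429,-145.5,6,3.059 -> twist first -0.000, then tool shift mm [  0.   0. 144.]
```

Emit:
play_rows(
  series=[
    [0.75,0,0,0,0.111],
    [0.75,-0.001,-0.02,0,0],
    [0.75,-0.0018,-0.0418,0,0],
    [0.75,-0.0018,-0.0418,0,0],
    [0.75,-0.0018,-0.0418,0,0],
    [0.75,-0.0018,-0.0418,0,0],
    [0.75,-0.0018,-0.0418,0,0],
    [0.75,-0.0018,-0.0418,0,0],
  ],
)

```text
clock: 12.45
tool_pos: [435.3, 121.0, 149.9]
tcp_rot: [-3.141, -0.001, 3.06]
ft_force: [0.4, 0.5, 0.6]
finger_gap: 63.8
gripper_force: 0.0
```

Emit:
play_rows(
  series=[
    [0.75,-0.0018,-0.0418,0.0,0],
    [0.75,-0.0018,-0.0418,0,0],
    [0.75,-0.0018,-0.0418,0,0],
    [0.75,-0.0018,-0.0418,0,0],
    [0.75,-0.0018,-0.0418,0,0],
    [0.75,-0.0018,-0.0418,0,0],
    [0.75,-0.001,-0.02,0,0],
    [0.75,0,0,0,0],
    [0.75,0,0,0,0],
  ],
)

```text
clock: 13.58
tool_pos: [425.0, -146.3, 150.0]
tcp_rot: [3.141, -0.001, 3.06]
ft_force: [0.6, -0.1, 0.5]
finger_gap: 64.1
gripper_force: 0.0
```

```bash
python3 go.py 429,-145.5,6,3.059
```

```text
t13.57 [ 425.  -146.3  150. ] rot [ 3.141e+00 -1.000e-03  3.060e+00] F [ 0.6 -0.1  0.5] gap 64.1 grip 0.0 q [ 0.04  0.33  0.23  2.13 -0.11  0.7   1.83]
429,-145.5,6,3.059 -> twist first 0.001, then tool shift mm [ -3.9   1.1 144. ]
```

Emit:
play_rows(
  series=[
    [0.75,-0.004,0.001,0.03,0],
    [0.75,0,0,0.04,0],
    [0.75,0,0,0.04,0],
    [0.75,0,0,0.02,0],
    [0.75,0,0,0.01,0],
    [0.75,0,0,0.003,0],
    [0.75,0,0,0,0],
    [0,0,0,0,0],
    [0,0,0,0,0],
    [0,0,0,0,0],
    [0,0,0,0,0],
    [0,0,0,0,0],
  ],
  squeeze=60,
)

```text
clock: 15.08
tool_pos: [430.4, -146.2, 8.1]
tcp_rot: [3.141, 0.001, 3.059]
ft_force: [-0.4, 0.7, 7.2]
finger_gap: 32.8
gripper_force: 59.1
```

```bash
python3 go.py
```

```text
t15.07 [ 430.4 -146.2    8.1] rot [3.141e+00 1.000e-03 3.059e+00] F [-0.4  0.7  7.2] gap 32.8 grip 59.1 q [ 0.12  0.62  0.13  2.16 -0.22  0.37  1.92]
```

Emit:
play_rows(
  series=[
    [0,0,0,-0.01,0],
    [0,0,0,-0.02,0],
    [0,0,0,-0.03,0],
    [0,0,0,-0.04,-0.05],
    [0,0,0,-0.03,-0.06],
    [0,0,0,-0.015,0],
    [0,0,0,0,0],
    [0,0,0,0,0],
  ],
)

```text
clock: 16.08
tool_pos: [429.0, -146.0, 151.3]
tcp_rot: [3.141, -0.002, -3.115]
ft_force: [-0.6, 0.6, -3.8]
finger_gap: 32.3
gripper_force: 60.9
```

```bash
python3 go.py 449.2,332.5,150,3.17
```

```text
t16.07 [ 429.  -146.   151.3] rot [ 3.141e+00 -2.000e-03 -3.115e+00] F [-0.6  0.6 -3.8] gap 32.3 grip 60.9 q [ 0.05  0.33  0.21  2.12 -0.1   0.71  1.93]
449.2,332.5,150,3.17 -> twist first -0.002, then tool shift mm [-33.8 477.7   1.3]
```

Emit:
play_rows(
  series=[
    [0,-0.0016,0.02,0,0],
    [0,-0.0028,0.0398,0,0],
    [0,-0.0028,0.0398,0,0],
    [0,-0.0028,0.0398,0,0],
    [0,-0.0028,0.0398,0,0],
    [0,-0.0028,0.0398,0,0],
    [0,-0.0028,0.0398,0,0],
  ],
)

```text
clock: 16.95
tool_pos: [440.3, 113.9, 151.0]
tcp_rot: [-3.141, -0.002, -3.115]
ft_force: [-0.4, 0.2, -3.2]
finger_gap: 32.7
gripper_force: 60.8
```

Emit:
play_rows(
  series=[
    [0,-0.0028,0.0398,0,0],
    [0,-0.0028,0.0398,0,0],
    [0,-0.0028,0.0398,0,0],
    [0,-0.0028,0.0398,0,0],
    [0,-0.0028,0.0398,0,0],
    [0,-0.0016,0.02,0,0],
    [0,0,0,0,0],
    [0,0,0,0,0],
    [0,0,0,0,0],
  ],
)

```text
clock: 18.08
tool_pos: [451.2, 330.4, 152.1]
tcp_rot: [-3.14, -0.0, -3.117]
ft_force: [0.1, -0.5, -3.3]
finger_gap: 32.6
gripper_force: 60.8
```

```bash
python3 go.py 449.2,332.5,16,3.17
python3 - <<'E'
from ov import *
from bench import eyes
g=lambda n:cv2.cvtColor(eyes.camera(n),cv2.COLOR_RGB2BGR)
a,b=g("side"),g("top")
cv2.imwrite("pics/b1.png",np.hstack([crop(a,(340,340),120,120,3),crop(b,(183,235),120,120,3)]))
E
```

```text
t18.07 [451.2 330.4 152.1] rot [-3.14  -0.    -3.117] F [ 0.1 -0.5 -3.3] gap 32.6 grip 60.8 q [-0.76  0.48  0.06  1.85 -0.04  0.81  0.92]
449.2,332.5,16,3.17 -> twist first -0.003, then tool shift mm [  2.    2.2 136.1]
```

View pics/b1.png

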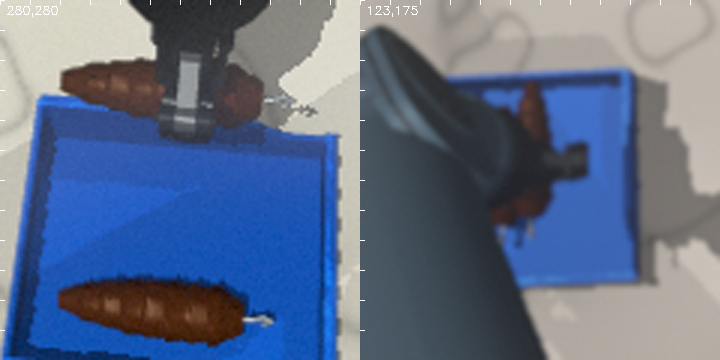

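c1 lies flat in the blue bin, near side (335,382) and clear of the walls. Placing c2 now.

Emit:
play_rows(
  series=[
    [0,0.001,0.001,0.015,0],
    [0,0,0,0.035,0],
    [0,0,0,0.035,0],
    [0,0,0,0.025,0],
    [0,0,0,0.015,0],
    [0,0,0,0.008,0],
    [0,0,0,0.002,0],
    [0,0,0,0,0],
    [0,0,0,0,0],
  ],
)

```text
clock: 19.3
tool_pos: [450.3, 333.6, 18.0]
tcp_rot: [3.141, 0.001, -3.114]
ft_force: [0.0, 1.1, -3.6]
finger_gap: 32.8
gripper_force: 60.7
```

Emit:
play_rows(
  series=[
    [0,0,0,0.001,0],
    [0,0,0,0.001,0],
    [0,0,0,0.001,0],
    [0,0,0,0,0],
    [0,0,0,0,0],
  ],
)

```text
clock: 19.92
tool_pos: [449.9, 333.2, 14.3]
tcp_rot: [-3.142, -0.0, -3.114]
ft_force: [0.3, -0.6, -3.0]
finger_gap: 32.7
gripper_force: 60.7
```

```bash
python3 go.py
```

```text
t19.93 [449.9 333.2  14.3] rot [-3.142 -0.    -3.114] F [ 0.3 -0.6 -3. ] gap 32.7 grip 60.7 q [-0.75  0.71  0.04  1.89 -0.05  0.54  0.93]
```

Emit:
play_rows(
  series=[
    [0,0,0,0.001,0],
    [0,0,0,0.001,0],
    [0,0,0,0,0],
    [0,0,0,0,0],
  ],
)

```text
clock: 20.42
tool_pos: [449.9, 333.2, 12.3]
tcp_rot: [-3.142, 0.0, -3.114]
ft_force: [-0.0, 0.7, -2.8]
finger_gap: 32.4
gripper_force: 60.9
```

Emit:
play_rows(
  series=[
    [0,0,0,0.0007,0],
    [0,0,0,0,0],
    [0,0,0,0,0],
  ],
)

```text
clock: 20.8
tool_pos: [449.8, 333.3, 12.2]
tcp_rot: [-3.142, -0.0, -3.114]
ft_force: [-3.6, -2.1, 5.3]
finger_gap: 32.3
gripper_force: 61.9
```

Contact. I'll release and rise, then go to wheel 1 with yaw 1.61.

Emit:
play_rows(
  series=[
    [0.42,0,0,0,0],
    [0.53,0,0,0,0],
    [0.53,0,0,0,0],
    [0.53,0,0,0,0],
    [0.53,0,0,-0.01,0],
    [0.53,0,0,-0.03,0],
    [0.53,0,0,-0.05,0],
    [0.53,0,0,-0.05,0],
    [0.53,0,0,0,0],
    [0.53,0,0,0,0],
  ],
)

```text
clock: 22.05
tool_pos: [449.6, 333.1, 151.7]
tcp_rot: [3.142, -0.0, -3.114]
ft_force: [-0.5, -0.8, -0.4]
finger_gap: 45.3
gripper_force: 0.0
```

```bash
python3 go.py 437,159.3,140,1.61
```

```text
t22.05 [449.6 333.1 151.7] rot [ 3.142 -0.    -3.114] F [-0.5 -0.8 -0.4] gap 45.3 grip 0.0 q [-0.77  0.48  0.06  1.85 -0.04  0.81  0.92]
437,159.3,140,1.61 -> twist first 1.559, then tool shift mm [-173.1  -19.4   11.7]
```

Emit:
play_rows(
  series=[
    [0.6,0,0,0,0.173],
    [0.6,0,0,0,0.173],
    [0.6,0,0,0,0.173],
    [0.6,0,0,0,0.173],
    [0.6,0,0,0,0.173],
    [0.6,0,0,0,0.173],
    [0.6,0,0,0,0.173],
    [0.6,0,0,0,0.173],
    [0.6,0,0,0,0.173],
  ],
)

```text
clock: 23.18
tool_pos: [448.9, 332.4, 150.0]
tcp_rot: [-3.14, 0.002, 1.606]
ft_force: [0.5, 0.0, -0.4]
finger_gap: 51.4
gripper_force: 0.0
```

Emit:
play_rows(
  series=[
    [0.6,-0.02,-0.003,0,0],
    [0.6,-0.035,-0.004,0.002,0],
    [0.6,-0.04,-0.005,0.005,0],
    [0.6,-0.04,-0.004,0.005,0],
    [0.6,-0.028,-0.003,0,0],
    [0.6,-0.01,0,0,0],
    [0.6,0,0,0,0],
    [0.6,0,0,0,0],
  ],
)

```text
clock: 24.18
tool_pos: [438.0, 160.7, 139.6]
tcp_rot: [3.141, -0.0, 1.614]
ft_force: [-0.5, -0.1, -0.3]
finger_gap: 51.4
gripper_force: 0.0
```

```bash
python3 go.py 437,159.3,9,1.61;  python3 - <<'E'
from ov import *
from bench import eyes
g=lambda n:cv2.cvtColor(eyes.camera(n),cv2.COLOR_RGB2BGR)
a,b=g("side"),g("top")
cv2.imwrite("pics/b2.png",np.hstack([crop(a,(340,340),120,120,3),crop(b,(183,235),120,120,3)]))
E
```

```text
t24.18 [438.  160.7 139.6] rot [ 3.141 -0.     1.614] F [-0.5 -0.1 -0.3] gap 51.4 grip 0.0 q [-0.84  0.4   0.48  2.11 -0.28  0.7  -0.13]
437,159.3,9,1.61 -> twist first 0.004, then tool shift mm [ -1.4  -1.1 130.6]
```

View pics/b2.png

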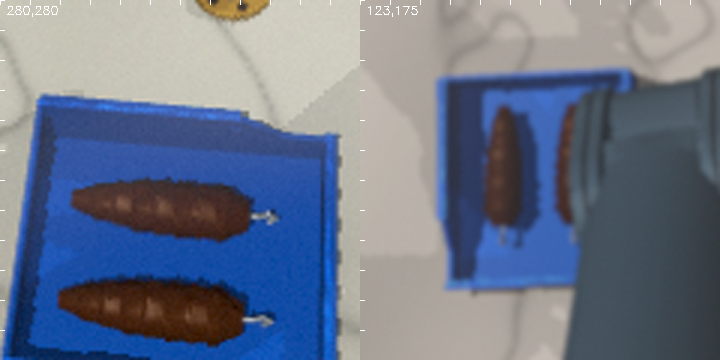

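Both weights lie level and separate in the blue bin. Now gripping wheel 1 by its drum.

Emit:
play_rows(
  series=[
    [0.6,-0.0014,-0.001,0.025,0],
    [0.6,0,0,0.04,0],
    [0.6,0,0,0.035,0],
    [0.6,0,0,0.02,0],
    [0.6,0,0,0.01,0],
    [0.6,0,0,0,0],
    [0.6,0,0,0,0],
    [0,0,0,0,0],
    [0,0,0,0,0],
    [0,0,0,0,0],
    [0,0,0,0,0],
    [0,0,0,0,0],
  ],
  squeeze=40,
)

```text
clock: 25.78
tool_pos: [437.6, 158.5, 10.5]
tcp_rot: [3.14, -0.001, 1.612]
ft_force: [-0.9, 0.1, 7.2]
finger_gap: 25.6
gripper_force: 38.8
```

```bash
python3 go.py;  python3 - <<'E'
from ov import *
from bench import eyes
g=lambda n:cv2.cvtColor(eyes.camera(n),cv2.COLOR_RGB2BGR)
cv2.imwrite("pics/w1.png",crop(g("side"),(358,260),80,80,5))
E
```

```text
t25.77 [437.6 158.5  10.5] rot [ 3.140e+00 -1.000e-03  1.612e+00] F [-0.9  0.1  7.2] gap 25.6 grip 38.8 q [-0.68  0.65  0.3   2.15 -0.46  0.41  0.02]
```

View pics/w1.png

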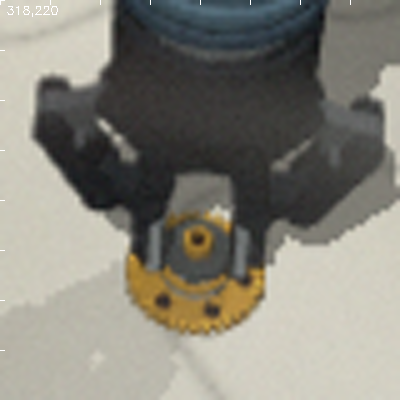

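Wheel 1 is gripped squarely on the drum and sits flat. Lifting it.

Emit:
play_rows(
  series=[
    [0,0,0,-0.01,0],
    [0,0,0,-0.02,0],
    [0,0,0,-0.03,0],
    [0,0,0,-0.035,0],
    [0,0,0,-0.025,0],
    [0,0,0,-0.01,0],
    [0,0,0,0,0],
  ],
)

```text
clock: 26.7
tool_pos: [437.1, 158.4, 139.9]
tcp_rot: [3.141, -0.001, 1.612]
ft_force: [0.2, -0.2, -0.6]
finger_gap: 25.7
gripper_force: 39.4
```

```bash
python3 go.py 641.5,29.5,140,1.612
```

```text
t26.70 [437.1 158.4 139.9] rot [ 3.141e+00 -1.000e-03  1.612e+00] F [ 0.2 -0.2 -0.6] gap 25.7 grip 39.4 q [-0.85  0.4   0.49  2.11 -0.29  0.7  -0.12]
641.5,29.5,140,1.612 -> twist first 0.000, then tool shift mm [-1.372e+02  1.989e+02 -1.000e-01]
```

Emit:
play_rows(
  series=[
    [0,-0.0137,0.0199,0,0],
    [0,-0.0274,0.0398,0,0],
    [0,-0.0274,0.0398,0,0],
    [0,-0.0274,0.0398,0,0],
    [0,-0.0274,0.0398,0,0],
    [0,-0.0137,0.0199,0,0],
    [0,0,0,0,0],
    [0,0,0,0,0],
    [0,0,0,0,0],
  ],
)

```text
clock: 27.82
tool_pos: [640.4, 30.7, 139.1]
tcp_rot: [-3.14, -0.001, 1.613]
ft_force: [-0.9, 0.8, -1.5]
finger_gap: 26.2
gripper_force: 39.6
```

```bash
python3 go.py 641.5,29.5,20,1.612
```

```text
t27.82 [640.4  30.7 139.1] rot [-3.140e+00 -1.000e-03  1.613e+00] F [-0.9  0.8 -1.5] gap 26.2 grip 39.6 q [-0.44  0.67  0.47  1.65 -0.37  0.91  0.22]
641.5,29.5,20,1.612 -> twist first 0.001, then tool shift mm [ -1.3   1.1 119.1]
```

Emit:
play_rows(
  series=[
    [0,-0.0006,0.0005,0.015,0],
    [0,0,0,0.035,0],
    [0,0,0,0.035,0],
    [0,0,0,0.02,0],
    [0,0,0,0.01,0],
    [0,0,0,0.004,0],
    [0,0,0,0.001,0],
    [0,0,0,0.001,0],
    [0,0,0,0,0],
    [0,0,0,0,0],
  ],
)

```text
clock: 29.08
tool_pos: [642.2, 28.9, 18.9]
tcp_rot: [3.141, -0.0, 1.612]
ft_force: [-0.7, 0.6, -0.0]
finger_gap: 25.9
gripper_force: 39.6
```

```bash
python3 go.py
```

```text
t29.07 [642.2  28.9  18.9] rot [ 3.141 -0.     1.612] F [-0.7  0.6 -0. ] gap 25.9 grip 39.6 q [-0.38  0.84  0.39  1.68 -0.45  0.71  0.28]
```

Emit:
play_rows(
  series=[
    [0,0,0,0.001,0],
    [0,0,0,0.001,0],
    [0,0,0,0.001,0],
    [0,0,0,0,0],
    [0,0,0,0,0],
  ],
)

```text
clock: 29.7
tool_pos: [642.0, 28.9, 15.6]
tcp_rot: [3.142, 0.0, 1.612]
ft_force: [0.3, -0.1, -1.4]
finger_gap: 26.1
gripper_force: 39.6
```

Emit:
play_rows(
  series=[
    [0,0,0,0.001,0],
    [0,0,0,0,0],
    [0,0,0,0,0],
  ],
)

```text
clock: 30.08
tool_pos: [642.1, 28.9, 14.6]
tcp_rot: [3.141, 0.0, 1.612]
ft_force: [0.1, 0.5, -0.8]
finger_gap: 25.8
gripper_force: 39.7
```

Emit:
play_rows(
  series=[
    [0,0,0,0.0007,0],
    [0,0,0,0,0],
    [0,0,0,0,0],
  ],
)

```text
clock: 30.45
tool_pos: [642.1, 28.9, 14.6]
tcp_rot: [3.142, -0.0, 1.612]
ft_force: [-1.9, -0.1, 5.4]
finger_gap: 26.1
gripper_force: 40.3
```

Contact. Releasing, then on to wheel 2.

Emit:
play_rows(
  series=[
    [0.36,0,0,0,0],
    [0.5,0,0,0,0],
    [0.5,0,0,0,0],
    [0.5,0,0,0,0],
    [0.5,0,0,-0.01,0],
    [0.5,0,0,-0.03,0],
    [0.6,0,0,-0.05,0],
    [0.6,0,0,-0.035,0],
    [0.6,0,0,0,0],
    [0.6,0,0,0,0],
  ],
)

```text
clock: 31.7
tool_pos: [641.6, 29.1, 138.7]
tcp_rot: [-3.141, -0.0, 1.612]
ft_force: [-0.3, -0.1, -0.8]
finger_gap: 51.4
gripper_force: 0.0
```

```bash
python3 go.py 452.8,-10,140,1.612
```

```text
t31.70 [641.6  29.1 138.7] rot [-3.141 -0.     1.612] F [-0.3 -0.1 -0.8] gap 51.4 grip 0.0 q [-0.44  0.67  0.47  1.65 -0.37  0.91  0.22]
452.8,-10,140,1.612 -> twist first -0.000, then tool shift mm [ -31.3 -190.2   -1.3]
```

Emit:
play_rows(
  series=[
    [0.6,-0.0031,-0.019,0,0],
    [0.6,-0.0063,-0.038,0,0],
    [0.6,-0.0063,-0.038,0,0],
    [0.6,-0.0063,-0.038,0,0],
    [0.6,-0.0063,-0.038,0,0],
    [0.6,-0.0031,-0.019,0,0],
    [0.6,0,0,0,0],
    [0.6,0,0,0,0],
    [0.6,0,0,0,0],
  ],
)

```text
clock: 32.83
tool_pos: [454.4, -10.1, 138.8]
tcp_rot: [3.141, 0.0, 1.612]
ft_force: [0.2, -0.1, 0.8]
finger_gap: 51.3
gripper_force: 0.0
```

```bash
python3 go.py 452.8,-10,10,1.612;  python3 - <<'E'
from ov import *
from bench import eyes
g=lambda n:cv2.cvtColor(eyes.camera(n),cv2.COLOR_RGB2BGR)
a,b=g("side"),g("top")
cv2.imwrite("pics/r1.png",np.hstack([crop(a,(290,200),120,120,3),crop(b,(323,162),120,120,3)]))
E
```

```text
t32.83 [454.4 -10.1 138.8] rot [3.141 0.    1.612] F [ 0.2 -0.1  0.8] gap 51.3 grip 0.0 q [-0.5   0.39  0.52  2.14 -0.3   0.68  0.26]
452.8,-10,10,1.612 -> twist first 0.000, then tool shift mm [  0.2  -1.6 128.8]
```

View pics/r1.png

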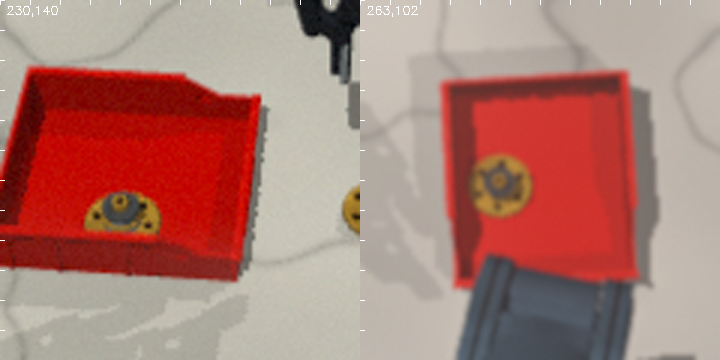

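Wheel 1 lies flat on the red floor, about 10 mm clear of the left wall (top 310,163). Gripping wheel 2 now.

Emit:
play_rows(
  series=[
    [0.6,0,-0.0012,0.025,0],
    [0.6,0,0,0.04,0],
    [0.6,0,0,0.035,0],
    [0.6,0,0,0.02,0],
    [0.6,0,0,0.01,0],
    [0.6,0,0,0,0],
    [0.6,0,0,0,0],
    [0,0,0,0,0],
    [0,0,0,0,0],
    [0,0,0,0,0],
    [0,0,0,0,0],
    [0,0,0,0,0],
  ],
  squeeze=40,
)

```text
clock: 34.42
tool_pos: [452.9, -10.2, 9.8]
tcp_rot: [3.14, -0.0, 1.612]
ft_force: [-2.1, 0.1, 8.4]
finger_gap: 26.4
gripper_force: 38.8
```

```bash
python3 go.py
```

```text
t34.42 [452.9 -10.2   9.8] rot [ 3.14  -0.     1.612] F [-2.1  0.1  8.4] gap 26.4 grip 38.8 q [-0.33  0.64  0.31  2.18 -0.5   0.39  0.43]
```

Emit:
play_rows(
  series=[
    [0,0,0,-0.01,0],
    [0,0,0,-0.02,0],
    [0,0,0,-0.03,0],
    [0,0,0,-0.035,0],
    [0,0,0,-0.025,0],
    [0,0,0,-0.01,0],
    [0,0,0,0,0],
  ],
)

```text
clock: 35.3
tool_pos: [452.4, -10.1, 139.2]
tcp_rot: [3.141, -0.0, 1.612]
ft_force: [-0.9, 0.2, -1.3]
finger_gap: 26.0
gripper_force: 39.5
```

```bash
python3 go.py 644.5,-42.5,140,1.612
```

```text
t35.30 [452.4 -10.1 139.2] rot [ 3.141 -0.     1.612] F [-0.9  0.2 -1.3] gap 26.0 grip 39.5 q [-0.52  0.38  0.54  2.14 -0.31  0.69  0.27]
644.5,-42.5,140,1.612 -> twist first 0.000, then tool shift mm [-40.3 190.6  -0.8]
```

Emit:
play_rows(
  series=[
    [0,-0.004,0.019,0,0],
    [0,-0.0081,0.0382,0,0],
    [0,-0.0081,0.0382,0,0],
    [0,-0.0081,0.0382,0,0],
    [0,-0.0081,0.0382,0,0],
    [0,-0.004,0.019,0,0],
    [0,0,0,0,0],
    [0,0,0,0,0],
    [0,0,0,0,0],
  ],
)

```text
clock: 36.42
tool_pos: [643.5, -42.6, 138.6]
tcp_rot: [-3.14, -0.0, 1.612]
ft_force: [-0.2, -0.5, -0.4]
finger_gap: 25.9
gripper_force: 39.6
```

```bash
python3 go.py 644.5,-42.5,18,1.612
```

```text
t36.42 [643.5 -42.6 138.6] rot [-3.14  -0.     1.612] F [-0.2 -0.5 -0.4] gap 25.9 grip 39.6 q [-0.34  0.68  0.49  1.64 -0.39  0.92  0.34]
644.5,-42.5,18,1.612 -> twist first -0.000, then tool shift mm [1.000e-01 1.000e+00 1.206e+02]
```

Emit:
play_rows(
  series=[
    [0,0,0,0.015,0],
    [0,0,0,0.035,0],
    [0,0,0,0.035,0],
    [0,0,0,0.02,0],
    [0,0,0,0.01,0],
    [0,0,0,0.004,0],
    [0,0,0,0.001,0],
    [0,0,0,0.001,0],
    [0,0,0,0,0],
    [0,0,0,0,0],
  ],
)

```text
clock: 37.67
tool_pos: [644.8, -42.8, 18.2]
tcp_rot: [3.141, -0.0, 1.612]
ft_force: [0.1, -0.3, -0.4]
finger_gap: 25.4
gripper_force: 39.6
```

Emit:
play_rows(
  series=[
    [0,0,0,0.001,0],
    [0,0,0,0.001,0],
    [0,0,0,0.001,0],
    [0,0,0,0,0],
    [0,0,0,0,0],
  ],
)

```text
clock: 38.3
tool_pos: [644.6, -42.9, 14.9]
tcp_rot: [3.142, 0.0, 1.612]
ft_force: [-0.1, 0.2, -1.6]
finger_gap: 26.1
gripper_force: 39.6
```

Emit:
play_rows(
  series=[
    [0,0,0,0.001,0],
    [0,0,0,0,0],
    [0,0,0,0,0],
  ],
)

```text
clock: 38.67
tool_pos: [644.6, -42.9, 13.9]
tcp_rot: [3.141, 0.0, 1.612]
ft_force: [0.4, 0.5, -1.2]
finger_gap: 26.0
gripper_force: 39.6
```

Emit:
play_rows(
  series=[
    [0,0,0,0.0007,0],
    [0,0,0,0,0],
    [0,0,0,0,0],
  ],
)

```text
clock: 39.05
tool_pos: [644.6, -42.9, 13.9]
tcp_rot: [3.141, -0.0, 1.612]
ft_force: [-2.7, 0.1, 5.8]
finger_gap: 26.1
gripper_force: 40.3
```

Emit:
play_rows(
  series=[
    [0.36,0,0,0,0],
    [0.5,0,0,0,0],
    [0.5,0,0,0,0],
    [0.5,0,0,0,0],
    [0.5,0,0,-0.01,0],
    [0.5,0,0,-0.03,0],
    [0.6,0,0,-0.05,0],
    [0.6,0,0,-0.045,0.165],
    [0.6,0,0,0,0.165],
    [0.6,0,0,0,0.165],
    [0.6,0,0,0,0.165],
    [0.6,0,0,0,0.167],
  ],
)

```text
clock: 40.55
tool_pos: [644.7, -42.8, 149.0]
tcp_rot: [3.141, -0.001, 0.779]
ft_force: [-0.0, -0.4, 0.3]
finger_gap: 51.0
gripper_force: 0.0
```

```bash
python3 go.py 661.5,212.5,150,.785
```

```text
t40.55 [644.7 -42.8 149. ] rot [ 3.141e+00 -1.000e-03  7.790e-01] F [-0.  -0.4  0.3] gap 51.0 grip 0.0 q [-0.47  0.73  0.71  1.65 -0.55  0.98 -0.36]
661.5,212.5,150,.785 -> twist first -0.006, then tool shift mm [ 192.3 -168.7   -1. ]
```

Emit:
play_rows(
  series=[
    [0.6,0.0192,-0.0169,0,-0.006],
    [0.6,0.0308,-0.027,0,0],
    [0.6,0.0308,-0.027,0,0],
    [0.6,0.0308,-0.027,0,0],
    [0.6,0.0308,-0.027,0,0],
    [0.6,0.0308,-0.027,0,0],
    [0.6,0.0192,-0.0169,0,0],
    [0.6,0,0,0,0],
    [0.6,0,0,0,0],
    [0.6,0,0,0,0],
  ],
)

```text
clock: 41.8
tool_pos: [660.2, 210.5, 148.6]
tcp_rot: [3.141, 0.0, 0.788]
ft_force: [-0.7, -0.5, 0.8]
finger_gap: 51.5
gripper_force: 0.0
```

```bash
python3 go.py 661.5,212.5,60,.785;  python3 - <<'E'
from ov import *
from bench import eyes
g=lambda n:cv2.cvtColor(eyes.camera(n),cv2.COLOR_RGB2BGR)
a,b=g("side"),g("top")
bb=[([box(-20,20,13,6),[[-20,0,0],[20,0,0]]],np.array([661.5,212.5,0,.785]))]
cv2.imwrite("pics/r2.png",np.hstack([crop(a,(290,200),100,100,4),draw(a,S,(242,270),80,80,5,bb)]))
E
```

```text
t41.80 [660.2 210.5 148.6] rot [3.141 0.    0.788] F [-0.7 -0.5  0.8] gap 51.5 grip 0.0 q [-0.8   0.81  0.71  1.51 -0.57  1.05 -0.74]
661.5,212.5,60,.785 -> twist first 0.003, then tool shift mm [ 2.3 -0.5 88.6]
```

View pics/r2.png

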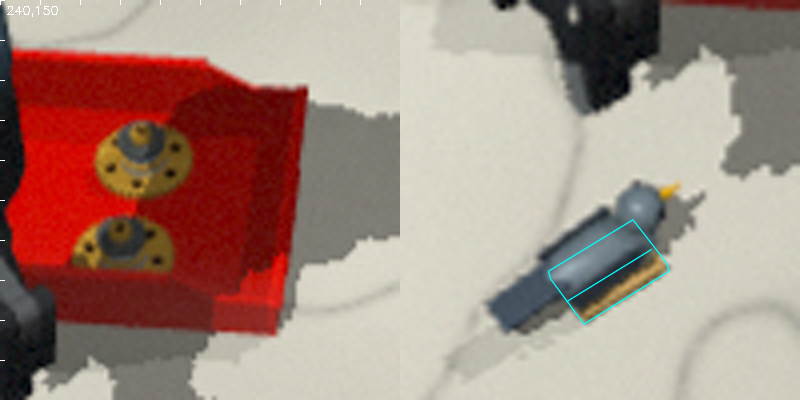

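Both wheels lie flat and apart in the red bin, and the projected foot lies on the cuckoo's wooden foot. Gripping the bird gently.

Emit:
play_rows(
  series=[
    [0.6,0.001,-0.0005,0.025,0.003],
    [0.6,0,0,0.04,0],
    [0.6,0,0,0.035,0],
    [0.6,0,0,0.025,0],
    [0.6,0,0,0.013,0],
    [0.6,0,0,0.001,0],
    [0.6,0,0,0,0],
    [0,0,0,0,0],
    [0,0,0,0,0],
    [0,0,0,0,0],
    [0,0,0,0,0],
    [0,0,0,0,0],
  ],
  squeeze=25,
)

```text
clock: 43.4
tool_pos: [661.1, 213.9, 10.2]
tcp_rot: [3.141, -0.001, 0.788]
ft_force: [-0.2, 0.1, 5.9]
finger_gap: 23.4
gripper_force: 25.3
```

```bash
python3 go.py
```

```text
t43.40 [661.1 213.9  10.2] rot [ 3.141e+00 -1.000e-03  7.880e-01] F [-0.2  0.1  5.9] gap 23.4 grip 25.3 q [-0.75  0.97  0.6   1.54 -0.68  0.84 -0.67]
```

Emit:
play_rows(
  series=[
    [0,0,0,-0.01,0],
    [0,0,0,-0.02,0],
    [0,0,0,-0.03,0],
    [0,0,0,-0.035,0],
    [0,0,0,-0.03,0],
    [0,0,0,-0.015,0],
    [0,0,0,0,0],
  ],
)

```text
clock: 44.28
tool_pos: [660.9, 213.8, 150.5]
tcp_rot: [3.141, -0.002, 0.788]
ft_force: [-1.1, -0.5, -1.1]
finger_gap: 23.0
gripper_force: 24.6
```

```bash
python3 go.py 450,-351.5,150,.785
```

```text
t44.27 [660.9 213.8 150.5] rot [ 3.141e+00 -2.000e-03  7.880e-01] F [-1.1 -0.5 -1.1] gap 23.0 grip 24.6 q [-0.81  0.8   0.71  1.5  -0.57  1.05 -0.74]
450,-351.5,150,.785 -> twist first 0.003, then tool shift mm [-5.488e+02  2.508e+02  5.000e-01]
```

Emit:
play_rows(
  series=[
    [0,-0.02,0.0091,0,0],
    [0,-0.0424,0.0194,0,0],
    [0,-0.0424,0.0194,0,0],
    [0,-0.0424,0.0194,0,0],
    [0,-0.0424,0.0194,0,0],
    [0,-0.0424,0.0194,0,0],
    [0,-0.0424,0.0194,0,0],
  ],
)

```text
clock: 45.15
tool_pos: [554.2, -70.4, 148.0]
tcp_rot: [-3.14, 0.002, 0.788]
ft_force: [1.1, -0.4, -0.6]
finger_gap: 23.5
gripper_force: 24.6
```

Emit:
play_rows(
  series=[
    [0,-0.0424,0.0194,0,0],
    [0,-0.0424,0.0194,0,0],
    [0,-0.0424,0.0194,0,0],
    [0,-0.0424,0.0194,0,0],
    [0,-0.0424,0.0194,0,0],
    [0,-0.0424,0.0194,0,0],
    [0,-0.02,0.0091,0,0],
    [0,0,0,0,0],
    [0,0,0,0,0],
    [0,0,0,0,0],
  ],
)

```text
clock: 46.4
tool_pos: [451.9, -350.7, 148.7]
tcp_rot: [-3.141, -0.001, 0.79]
ft_force: [1.2, -0.0, -1.0]
finger_gap: 23.4
gripper_force: 24.6
```

```bash
python3 go.py 450,-351.5,18,.785
```

```text
t46.40 [ 451.9 -350.7  148.7] rot [-3.141e+00 -1.000e-03  7.900e-01] F [ 1.2 -0.  -1. ] gap 23.4 grip 24.6 q [ 0.06  0.61  0.73  1.85 -0.52  0.88  0.25]
450,-351.5,18,.785 -> twist first 0.005, then tool shift mm [ -1.9  -0.8 130.7]
```

Contact is expected at a TCP height of about 14.2.

Emit:
play_rows(
  series=[
    [0,0,0,0.015,0],
    [0,0,0,0.035,0],
    [0,0,0,0.035,0],
    [0,0,0,0.025,0],
    [0,0,0,0.013,0],
    [0,0,0,0.005,0],
    [0,0,0,0.002,0],
    [0,0,0,0.001,0],
    [0,0,0,0,0],
    [0,0,0,0,0],
  ],
)

```text
clock: 47.65
tool_pos: [451.4, -352.5, 18.6]
tcp_rot: [3.141, -0.0, 0.788]
ft_force: [0.4, 0.5, -0.7]
finger_gap: 23.3
gripper_force: 24.6
```

Emit:
play_rows(
  series=[
    [0,0,0,0.001,0],
    [0,0,0,0,0],
    [0,0,0,0,0],
  ],
)

```text
clock: 48.02
tool_pos: [451.1, -352.4, 17.2]
tcp_rot: [-3.142, 0.0, 0.788]
ft_force: [-0.3, 0.3, -1.3]
finger_gap: 23.7
gripper_force: 24.6
```

Emit:
play_rows(
  series=[
    [0,0,0,0.001,0],
    [0,0,0,0,0],
    [0,0,0,0,0],
  ],
)

```text
clock: 48.4
tool_pos: [451.1, -352.4, 16.2]
tcp_rot: [-3.142, -0.0, 0.788]
ft_force: [0.3, -0.8, -0.5]
finger_gap: 23.2
gripper_force: 24.6
```

Emit:
play_rows(
  series=[
    [0,0,0,0.001,0],
    [0,0,0,0,0],
    [0,0,0,0,0],
  ],
)

```text
clock: 48.78
tool_pos: [451.1, -352.4, 15.2]
tcp_rot: [-3.142, -0.0, 0.788]
ft_force: [-0.4, 0.2, -0.1]
finger_gap: 23.4
gripper_force: 24.6
```

Emit:
play_rows(
  series=[
    [0,0,0,0.0008,0],
    [0,0,0,0,0],
    [0,0,0,0,0],
  ],
)

```text
clock: 49.15
tool_pos: [451.2, -352.4, 14.4]
tcp_rot: [3.142, -0.0, 0.788]
ft_force: [-0.0, 0.5, 0.0]
finger_gap: 23.9
gripper_force: 24.6
```

Emit:
play_rows(
  series=[
    [0,0,0,0.0006,0],
    [0,0,0,0,0],
    [0,0,0,0,0],
  ],
)

```text
clock: 49.52
tool_pos: [451.2, -352.5, 14.2]
tcp_rot: [3.141, -0.0, 0.788]
ft_force: [-1.0, 0.9, 5.2]
finger_gap: 23.6
gripper_force: 25.3
```

Contact. I'll release, rise, retreat and take a final look.

Emit:
play_rows(
  series=[
    [0.32,0,0,0,0],
    [0.36,0,0,0,0],
    [0.45,0,0,0,0],
    [0.5,0,0,0,0],
    [0.5,0,0,0,0],
    [0.5,0,0,-0.01,0],
    [0.5,0,0,-0.03,0],
    [0.5,0,0,-0.05,0],
    [0.5,0,0,-0.05,0],
    [0.5,0,0,-0.03,0],
  ],
)

```text
clock: 50.78
tool_pos: [451.6, -353.2, 187.0]
tcp_rot: [3.139, -0.001, 0.787]
ft_force: [-0.3, 0.9, -0.2]
finger_gap: 42.8
gripper_force: 0.0
```

```bash
python3 go.py 520,-150,185,.785
```

```text
t50.77 [ 451.6 -353.2  187. ] rot [ 3.139e+00 -1.000e-03  7.870e-01] F [-0.3  0.9 -0.2] gap 42.8 grip 0.0 q [ 0.03  0.57  0.77  1.82 -0.48  0.95  0.22]
520,-150,185,.785 -> twist first 0.002, then tool shift mm [192.  -95.4   2. ]
```

Emit:
play_rows(
  series=[
    [0.5,0.03,-0.015,0,0],
    [0.5,0.04,-0.02,0,0],
    [0.5,0.04,-0.02,0,0],
    [0.5,0.04,-0.02,0,0],
    [0.5,0.03,-0.015,0,0],
    [0.5,0,0,0,0],
    [0.5,0,0,0,0],
  ],
)

```text
clock: 51.65
tool_pos: [514.0, -162.2, 184.3]
tcp_rot: [3.141, 0.0, 0.787]
ft_force: [-0.2, 0.4, -0.5]
finger_gap: 42.6
gripper_force: 0.0
```

```bash
python3 go.py
python3 - <<'E'
from bench import eyes
import cv2,numpy as np
g=lambda n:cv2.cvtColor(eyes.camera(n),cv2.COLOR_RGB2BGR)
a,b=g("side"),g("top")
z=lambda i,x,y,w,h,s:cv2.resize(i[y:y+h,x:x+w],None,fx=s,fy=s,interpolation=cv2.INTER_CUBIC)
cv2.imwrite("pics/end.png",np.hstack([z(a,200,70,220,330,1.8),z(a,320,75,100,165,3.6),]))
cv2.imwrite("pics/endtop.png",z(b,140,110,370,175,2.1))
E
```

```text
t51.65 [ 514.  -162.2  184.3] rot [3.141 0.    0.787] F [-0.2  0.4 -0.5] gap 42.6 grip 0.0 q [-0.37  0.51  0.79  1.91 -0.46  0.91 -0.14]
```

View pics/end.png

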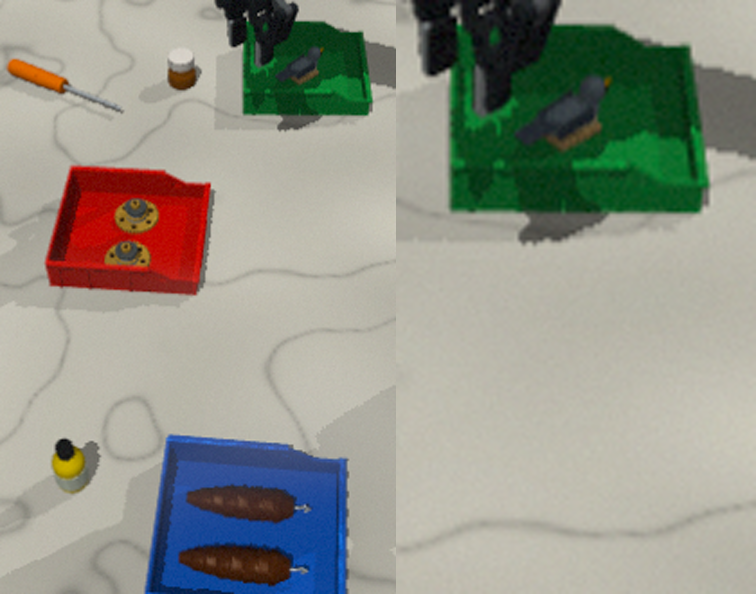

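View pics/endtop.png

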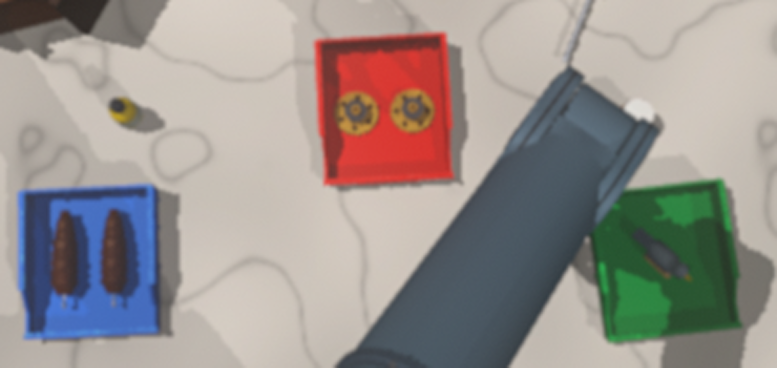

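All five parts sit on the floors of their bins: the weights lie parallel in blue, the wheels flat in red, and the cuckoo stands upright in green. The bottle and jar haven't moved, and the gripper is clear of everything.

```bash
python3 -c "
from bench import job_done
print(job_done())"
```

```text
the job is handed in; nothing more can be done
None
```

I put both weights in the blue bin, both chain wheels in the red bin and the cuckoo in the green bin, each set down on the floor as asked. The oil bottle and screw jar were left where they stand, and I handed the job in at about 52 s.

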